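Fit the cam lever and hold the test jig at full lift

ROBOT

A 6-joint arm with a two-finger parallel gripper is mounted at the origin on the work surface. World frame = base frame: x ahead of the robot, y to its left, z up, the work surface at z = 0. Lengths are in m, angles in rad, forces in N, time in s.
With the tool pointing down it reaches from about 0.425 to 0.925 m from the base axis. Payload 12.5 kg.
Tool frame: the origin (TCP) lies on the front face of the gripper's body, between the roots of the fingers; the fingertips stand 73 mm ahead of it and the grasp point (between the pads) lies 54 mm ahead of it; z points along the fingers, y is the line along which they close (so a half turn about z gives the same grasp; the last joint's range is limited). The gripper opens to 85 mm and grips with 20 to 120 N. Pads are 22 mm wide; open, the fingers measure 114 mm over their backs; the gripper's body (76 mm by 85 mm) begins 54 mm behind the grasp point. The pads swing forward as they close: fully open they stand 13 mm farther back than shut.
Start: joints at [1.18, 0.491, 1.559, -0, 1.092, -0.106], TCP at [0.176, 0.6, 0.304] pointing down, gripper open.
Joint ranges: [-3.1, 3.1], [-0.84, 2.19], [0.05, 2.79], [-1.13, 4.28], [0.06, 2.93], [-2.69, 2.69]. Speed limits (rad/s): [2.22, 2.22, 2.79, 3.14, 3.14, 3.14].

INTERFACE

Orientations are given as a rotation vector (axis times angle).
In Python, from workcell import read_state, viewer, manip gives the robot as it stands.
- The arm moves only by the tool move_arm, never from a script. Its argument "moves" is a list of rows, each an object with "claw": the finger opening in cm, from 0 to 8.54; "linear": the shift along the tool's x, y, z in cm, a list of three; "roll": the turn about the tool's z in rad. In form: [{"claw": claw, "linear": [tx, ty, tz], "roll": roll}, ...]. A call has exactly 8 rows; each row shifts and turns the commanded pose from where the row before left it, along the tool's axes as they then stand; what a row does not reach is not made up. A row lasts 1/10 s, in which the tool goes at most 50 mm and 8.59 degrees, less where a joint would pass 70% of its speed; a pose out of reach is approached as far as the arm can. A call is refused whole if a number of a shift passes 5 or a number of a turn 0.15, either way. A call with a gripper value outside its range is refused whole. The fingers move at their own pace and stop on an object; "squeeze" is the grip in N (left out, the last holds). Time passes only in rows, so rows that do not move let the fingers close, or fill a call up. It gives the time, the measured TCP pose, the force, the opening and the grip force at its end, in the units of the state.
- read_state(): the state, without advancing time (a new reading comes with each control period).
- viewer.camera(name): name is "side" or "top" or "wrist"; returns a dict with "frame" (420x560x3 uint8, blue, green, red), "vertical_fov" (degrees; the focal length in pixels is half the picture's height over the tangent of half this angle, whatever the lens; pixels are square), "cx", "cy" (the principal point, pixels), "k1" (the pictures are not rectified: a ray, as slopes to the right and down, at radius r is drawn at 1 + k1 r^2 times it, then the intrinsics apply), "xyz" and "orientation" of the camera in the world. Camera axes: x right, y down, z forward; pixel columns grow to the right and rows downward; lengths in m; the calibration is good to about 2 mm. A picture is of the moment at which its call begins. There is no depth.
- manip.finish_job(): hands the job in; it is judged then, once.
The state is a dict: "t": time; "joint_positions": joint angles; "qvel": joint speeds; "tau": joint torques, N m; "tcp_pos": TCP position; "orientation": TCP orientation; "wrist_force": force on the tool from outside, world axes, zero at the start; "torque": the same for the moment, N m; "width": finger opening in m; "grip_force": force on a finger pad.
Only numpy, scipy, OpenCV 4.12 (cv2) and the standard library are available. Lean on these libraries where they do the work, as an engineer would, in place of code of your own. Each camera call takes 0.05 s, during which the arm holds its last target. There are 200 camera calls.

TASK

Fit the lever with the square hole onto the square shaft of the test jig's cam, pushed right down onto its shoulder. Then swing the lever counter-clockwise (seen from above) until the cam is at its highest lift, its high side pointing straight at the carriage so that the board is fully plugged. A spring turns the cam back, so finish while still holding the lever there with the gripper, touching nothing else on the jig, and leave the round-holed handle and all the other things on the bench where they are.

Things in the scene. Friction and masses are not known exactly. Their poses are not given: they have to be found in the camera images.
- jig: board test jig, fixed to the bench: aluminium base plate 130 mm wide (y -65 to +65), from x = -55 to +180 mm, 12 mm thick. Origin on the bench under the axis of the upright cam shaft; its x axis points from the shaft to the plug carriage and the green board. All of it but the shaft and its shoulder is below 43 mm
- shaft_seat (a point): point on the cam shaft's axis at the top of its round shoulder (48 mm across, 44 mm above the bench), on which the lever sits. Above it stands the square steel shaft, 20 x 20 mm, 25 mm tall, the top 5 mm tapered to 15 mm. Its x and y axes lie along the sides of the square and turn with the cam; with the cam at rest they are parallel to the jig's
- cam_centre (a point): centre of the eccentric, a steel disc 60 mm across and 12 mm thick just below the shoulder; it lies 10 mm off the shaft axis, towards the high side of the cam, and turns with it: at rest 1.75 rad clockwise (seen from above) from the jig's x axis, at the highest lift on that axis
- cam (a joint): turning angle of the cam shaft (rad), growing counter-clockwise seen from above: 0 = at rest (how it starts), 1.75 = highest lift, the high side pointing along the jig's x axis at the carriage; past that the lift falls, stop at 2.4. A spring always turns it back to 0: 0.06 Nm at rest, 0.27 Nm at the highest lift (3 N at the lever's knob)
- carriage (a joint): slide of the plug carriage (m) along the jig's x axis, driven by the cam: 0 at rest, about 0.0118 at the highest lift; the board's edge is fully plugged only there
- lever: the lever that fits, loose on the bench: square steel hub 34 x 34 mm, 28 mm high, with a square 21.5 mm hole right through; flat arm 18 mm wide, 12 mm thick, flush with the underside, along +x to 107 mm. 0.15 to 0.28 kg, centre of mass at x = 20 mm. Origin: centre of the hole at the underside, z up; hole sides along x and y: fits four ways, 0.07 rad turning play. Seated = origin at shaft_seat
- knob (a point): middle of the lever's upright round knob (black, 20 mm across): 95 mm along the lever's x from the hole's axis, 31 mm above the lever's underside. The knob stands on the arm from 12 to 50 mm above the underside
- spare: the handle that does not fit: round steel hub 38 mm across and 28 mm high with a round 16 mm hole, flat arm 18 mm wide and 12 mm thick along its +x, black round knob 20 mm across standing 70 mm out, top 38 mm high; origin on the bench under the hub
- tape: roll of masking tape lying flat, 90 mm across, 48 mm high; origin under its centre
- solder: reel of solder standing upright, 60 mm across, 58 mm high; origin under its centre
- pliers: pair of pliers lying flat, about 145 mm long, 14 mm high; origin on the bench near its middle, x along it towards the jaws
- marker: marker pen lying on the bench, 135 mm long, 15 mm thick; origin under its middle, x along it towards the cap
- tin: small open steel tin, 60 mm across, 35 mm high; origin under its centre
- flux: small white bottle with a red cap, 40 mm across, 75 mm high; origin under its centre
- parts_tray: black component tray 80 x 120 mm, 25 mm high; origin under its centre
Mind the look-alikes: they are no part of the job. Leave any blue or purple look-alike of the lever alone.

How it is judged:
By the outcome, as a careful person would: the job done as asked, in the order asked, and still so for the second after the job is handed in, while the arm keeps its last pose, push and grip.
It also fails if it takes over 64 s, if anything falls off the work surface, if the arm or the gripper's body presses on something with over 40 N, if the wrist force passes 120 N, or if a joint passes its speed limit or range.

## Working session

There is one attempt and no reset: what is moved stays moved. The work goes in short steps, Python scripts to look and compute and a tool call to move; the robot and the scene stay as the last step left them, time stands still between calls to the robot, and variables do not carry over. Pictures are saved under pics/ and viewed, at most 10 in all, crops included, and the job is handed in when it is done.

Besides the shell and the picture viewer there is one more tool, called as name(argument=value, ...) on one line, values as JSON. move_arm: Moves the arm, as the interface text tells. Its arguments: {"type":"object","properties":{"moves":{"type":"array","items":{"type":"object","properties":{"claw":{"type":"number"},"linear":{"type":"array","items":{"type":"number"}},"roll":{"type":"number"}}}},"squeeze":{"type":"number"}},"required":["moves"]}

```bash
mkdir -p pics
cat > h.py <<'E'
import numpy as np,cv2
from scipy.spatial.transform import Rotation as R
from workcell import read_state,viewer,manip
def cam(n):
    c=viewer.camera(n); h,w=c['frame'].shape[:2]
    f=h/2/np.tan(np.radians(c['vertical_fov'])/2)
    c['K']=np.array([[f,0,c['cx']],[0,f,c['cy']],[0,0,1]]); c['R']=R.from_rotvec(c['orientation']).as_matrix()
    c['p']=np.array(c['xyz']); return c
def rays(c,uv):
    uv=np.atleast_2d(np.float64(uv))
    q=cv2.undistortPoints(uv[:,None],c['K'],np.array([c['k1'],0,0,0.]))[:,0]
    return np.c_[q,np.ones(len(q))]@c['R'].T
def plane(c,uv,z):
    d=rays(c,uv); return c['p']+d*((z-c['p'][2])/d[:,2])[:,None]
def proj(c,P):
    q=(np.atleast_2d(P)-c['p'])@c['R']; q=q[:,:2]/q[:,2:]
    q=q*(1+c['k1']*(q**2).sum(1,keepdims=True)); return q*c['K'][0,0]+[c['K'][0,2],c['K'][1,2]]
E
python3 - <<'E'
from h import *
s=read_state(); print({k:np.round(v,3) for k,v in s.items()})
import pickle
for n in('top','side','wrist'):
    c=cam(n); cv2.imwrite(f'pics/{n}0.png',c['frame']); pickle.dump(c,open(n+'0.pkl','wb')); print(n,c['p'],c['vertical_fov'],c['k1'])
a=[cv2.imread(f'pics/{n}0.png') for n in('top','side')]
E
```

```text
{'t': np.float64(0.0), 'joint_positions': array([ 1.18 ,  0.492,  1.559, -0.   ,  1.092, -0.106]), 'qvel': array([-0.   ,  0.001,  0.   ,  0.   , -0.001,  0.001]), 'tau': array([ 1.0000e-03, -6.1844e+01, -2.6160e+01,  0.0000e+00,  4.0000e-03,
       -0.0000e+00]), 'tcp_pos': array([0.176, 0.6  , 0.303]), 'orientation': array([-4.46e-01, -3.11e+00,  2.00e-03]), 'wrist_force': array([0.977, 0.234, 0.498]), 'torque': array([-0.049,  0.044,  0.004]), 'grip_force': np.float64(0.0), 'width': np.float64(0.085)}
top [ 0.34561103 -0.01292053  1.12308831] 51.57699839674201 -0.13270385246523633
side [0.08340996 1.23602973 0.93528603] 45.963726238976285 -0.009013800933817538
wrist [0.11263806 0.61842909 0.37388522] 58.44789644615455 -0.030085351319584206
```

View pics/top0.png

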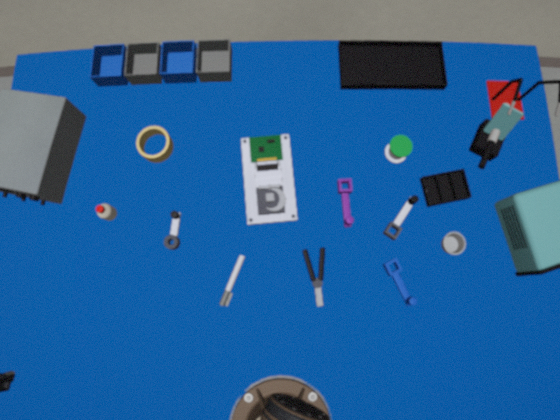

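View pics/side0.png

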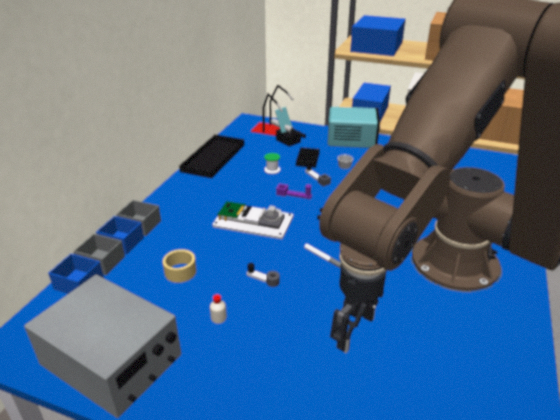

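The top view shows the jig at about (268,180) and its shaft near (270,197). There are four lever-like things:
- Steel at (392,232), with its knob at (413,200): square hub.
- Steel at (172,242), with its knob at (176,214): round hub, so the spare.
- Purple at (346,200) and blue at (400,282): look-alikes.

The one at (392,232) fits the description. I'll confirm it in an enlarged crop.

Run:
```python
from h import *
import pickle
c=pickle.load(open('top0.pkl','rb')); f=c['frame']
def crop(u,v,r,s): return cv2.resize(f[v-r:v+r,u-r:u+r],(s,s),interpolation=cv2.INTER_CUBIC)
im=np.hstack([crop(402,217,27,266),crop(174,230,27,266),crop(270,197,27,266)]); cv2.imwrite('pics/crop1.png',im)
# jig: white plate mask
hsv=cv2.cvtColor(f,cv2.COLOR_BGR2HSV)
m=((hsv[...,1]<130)).astype(np.uint8)
for n,(u0,u1,v0,v1) in dict(lever=(375,421,190,242),jig=(236,302,128,228)).items():
    mm=np.zeros_like(m); mm[v0:v1,u0:u1]=((hsv[...,1]<120)|(hsv[...,2]<70))[v0:v1,u0:u1]
    ct=max(cv2.findContours(mm,0,2)[0],key=cv2.contourArea); print(n,cv2.contourArea(ct),cv2.minAreaRect(ct),np.round(plane(c,cv2.boxPoints(cv2.minAreaRect(ct)),.012),3).tolist())
    if n=='jig':print(np.round(cv2.minAreaRect(np.float32(plane(c,ct[:,0],.012)[:,:2])),3) if 0 else cv2.minAreaRect(np.float32(plane(c,ct[:,0],.012)[:,:2])))
    print(mm.sum())
print('knob',plane(c,[413,200],.04),'hub',plane(c,[392,232],.028),'shaft',plane(c,[270,197],.06))
```

```text
lever 414.0 ((401.8460693359375, 216.23074340820312), (13.312806129455566, 47.70421600341797), 33.6900634765625) [[0.484, -0.273, 0.012], [0.588, -0.35, 0.012], [0.568, -0.379, 0.012], [0.464, -0.301, 0.012]]
415
jig 3658.0 ((268.118896484375, 178.80738830566406), (88.36287689208984, 52.058048248291016), 84.80557250976562) [[0.749, 0.103, 0.012], [0.759, -0.037, 0.012], [0.519, -0.053, 0.012], [0.509, 0.081, 0.012]]
((0.6338555216789246, 0.02331789955496788), (0.24093489348888397, 0.1356862634420395), 4.381487846374512)
3881
knob [[ 0.56246388 -0.34941472  0.04      ]] hub [[ 0.48228053 -0.29234267  0.028     ]] shaft [[0.5718001  0.01744319 0.06      ]]
```

View pics/crop1.png

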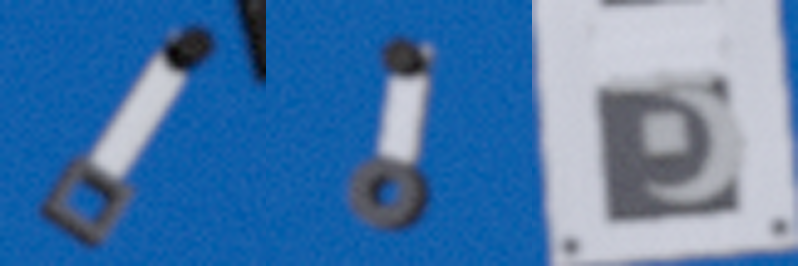

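The crop confirms it. The left object has a square hub and square hole, the middle one has a round hub (the spare), and the right panel shows the jig's square shaft. The jig yaw is about +0.077 rad. Next I'll plan a path to look at the jig on the way, then go to the lever.

```bash
cat >> h.py <<'E'
def pose(s=None):
    s=s or read_state(); M=R.from_rotvec(s['orientation']).as_matrix()
    return np.array(s['tcp_pos']),np.arctan2(M[1,0],M[0,0])
def plan(wps,dec=1,start=None):
    """wps: (x,y,z,yaw of tool x,rows); prints shift rows in tool axes (cm), roll"""
    p,a=start or pose()
    for x,y,z,yaw,n in wps:
        g=np.array([x,y,z]); p0,a0=p.copy(),a
        for i in range(1,n+1):
            tp,ta=p0+(g-p0)*i/n,a0+(yaw-a0)*i/n
            d=tp-p; c,s=np.cos(a),np.sin(a)
            t=np.round([(c*d[0]+s*d[1])*100,(s*d[0]-c*d[1])*100,-d[2]*100],dec)+0.
            r=np.round(-(ta-a),2 if dec<2 else 3)+0.
            p=p+np.array([c*t[0]+s*t[1],s*t[0]-c*t[1],-t[2]])/100; a-=r
            print(t.tolist(),r)
        print('->',np.round(p,4),round(a,3))
E
python3 - <<'E'
from h import *
print(pose()); plan([(.42,.4,.303,1.66,8),(.48,.0,.303,.46,8)])
E
```

```text
(array([0.17558854, 0.59973618, 0.30346705]), np.float64(2.8567350991997804))
[-3.6, -1.5, 0.0] 0.15
[-3.9, -1.0, 0.0] 0.15
[-3.9, -0.4, 0.0] 0.15
[-3.9, 0.2, 0.0] 0.15
[-3.9, 0.8, 0.0] 0.15
[-3.7, 1.3, 0.0] 0.15
[-3.5, 1.9, 0.0] 0.15
[-3.1, 2.4, 0.0] 0.15
-> [0.42   0.4001 0.3035] 1.657
[-5.0, 0.3, 0.0] 0.15
[-5.0, 1.1, 0.0] 0.15
[-4.7, 1.8, 0.0] 0.15
[-4.4, 2.5, 0.0] 0.15
[-4.0, 3.1, 0.0] 0.15
[-3.5, 3.7, 0.0] 0.15
[-2.9, 4.1, 0.0] 0.15
[-2.2, 4.5, 0.0] 0.15
-> [0.4799 0.0005 0.3035] 0.457
```

move_arm(moves=[{"claw": 8.5,"linear": [-3.6,-1.5,0],"roll": 0.15},{"claw": 8.5,"linear": [-3.9,-1.0,0],"roll": 0.15},{"claw": 8.5,"linear": [-3.9,-0.4,0],"roll": 0.15},{"claw": 8.5,"linear": [-3.9,0.2,0],"roll": 0.15},{"claw": 8.5,"linear": [-3.9,0.8,0],"roll": 0.15},{"claw": 8.5,"linear": [-3.7,1.3,0],"roll": 0.15},{"claw": 8.5,"linear": [-3.5,1.9,0],"roll": 0.15},{"claw": 8.5,"linear": [-3.1,2.4,0],"roll": 0.15}])

```text
t: 0.95
tcp_pos: [0.4211, 0.399, 0.3038]
orientation: [-2.131, -2.308, 0.0]
wrist_force: [0.4, 0.7, 0.7]
width: 0.0854
grip_force: 0.0
```

move_arm(moves=[{"claw": 8.5,"linear": [-4.9,0.3,0],"roll": 0.15},{"claw": 8.5,"linear": [-4.8,1.1,0],"roll": 0.15},{"claw": 8.5,"linear": [-4.6,1.8,0],"roll": 0.15},{"claw": 8.5,"linear": [-4.3,2.5,0],"roll": 0.15},{"claw": 8.5,"linear": [-3.9,3.1,0],"roll": 0.15},{"claw": 8.5,"linear": [-3.4,3.6,0],"roll": 0.15},{"claw": 8.5,"linear": [-2.8,4.1,0],"roll": 0.15},{"claw": 8.5,"linear": [-2.2,4.4,0],"roll": 0.15}])

```text
t: 1.75
tcp_pos: [0.4809, 0.0073, 0.304]
orientation: [-3.062, -0.702, -0.0]
wrist_force: [1.3, 0.7, -0.4]
width: 0.0849
grip_force: 0.0
```

Run:
```python
from h import *
import pickle
c=cam('wrist');print(pose()); cv2.imwrite('pics/w1.png',c['frame']); pickle.dump(c,open('w1.pkl','wb'))
print(c['p'],c['R'][:,2], 'seat proj',proj(c,[[.5716,.018,.069],[.5716,.018,.044]]))
plan([(.45,-.26,.303,-.62,8)])
```

```text
(array([0.48206266, 0.00185489, 0.30388439]), np.float64(0.4382556332052353))
[0.53908454 0.03599601 0.3744577 ] [-0.23104045 -0.1127887  -0.96638451] seat proj [[313.96031891  73.65417414]
 [310.94744736  75.83206691]]
[-1.8, 2.8, 0.0] 0.13
[-1.3, 3.0, 0.0] 0.13
[-1.0, 3.1, 0.0] 0.14
[-0.5, 3.3, 0.0] 0.13
[-0.1, 3.3, 0.1] 0.13
[0.3, 3.3, 0.0] 0.13
[0.8, 3.2, 0.0] 0.14
[1.1, 3.1, 0.0] 0.13
-> [ 0.4495 -0.2601  0.3029] -0.622
```

View pics/w1.png

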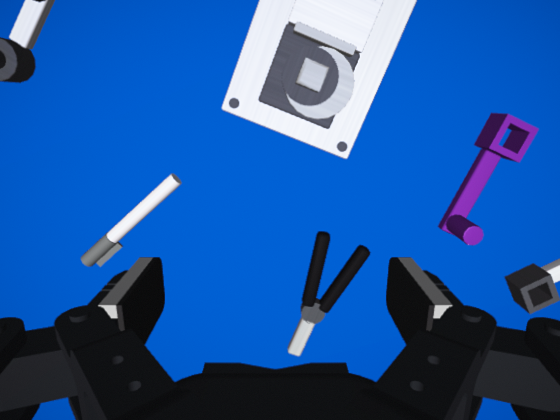

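The shaft's square top is at about (313,73), and the seat position projected from the top view lands at (311–314,74–76), so they agree. The lever's hub is at the right edge, about (533,290). I'll measure the shaft from this frame and plan the move to above the lever.

Run:
```python
from h import *
import pickle
c=pickle.load(open('w1.pkl','rb')); f=c['frame']; g=cv2.cvtColor(f,cv2.COLOR_BGR2GRAY)
print(g[72,270:362:3].tolist()); print(g[40:110:2,312].tolist())
# plate
hsv=cv2.cvtColor(f,cv2.COLOR_BGR2HSV); m=((hsv[...,1]<120)).astype(np.uint8); m[:,:200]=0; m[165:]=0; m[:,425:]=0
ct=max(cv2.findContours(m,0,2)[0],key=cv2.contourArea)[:,0]
P=plane(c,ct,.012)[:,:2]
hull=cv2.convexHull(ct)[:,0]; ap=cv2.approxPolyDP(hull,4,True)[:,0]; print(ap.tolist(),np.round(plane(c,ap,.012),4).tolist())
# shaft top: bright blob joined at 313,73
for th in (150,165,180,195):
    mm=(g>th).astype(np.uint8); n,l,st,ce=cv2.connectedComponentsWithStats(mm,connectivity=4); k=l[73,313]; print(th,st[k],ce[k],plane(c,ce[k],.069))
    if k and st[k][4]<1500:
        q=cv2.findContours((l==k).astype(np.uint8),0,2)[0][0][:,0]; print(cv2.minAreaRect(np.float32(plane(c,q,.069)[:,:2])))
plan([(.482,-.292,.28,-.62,8)])
```

```text
[89, 94, 94, 93, 90, 94, 94, 94, 96, 94, 159, 206, 208, 208, 207, 205, 205, 204, 205, 122, 91, 94, 94, 202, 212, 214, 212, 210, 243, 241, 241]
[58, 83, 90, 91, 94, 91, 90, 91, 92, 93, 145, 195, 205, 204, 204, 205, 207, 208, 210, 210, 209, 209, 211, 208, 178, 71, 96, 98, 97, 96, 96, 93, 96, 206, 220]
[[416, 0], [346, 158], [222, 109], [259, 0]] [[0.673, -0.0379, 0.012], [0.522, -0.0492, 0.012], [0.5118, 0.0778, 0.012], [0.6117, 0.0867, 0.012]]
150 [297  58  31  34 651] [312.1843318  74.2718894] [[0.57058949 0.01902799 0.069     ]]
((0.5705012083053589, 0.019112832844257355), (0.019325558096170425, 0.020111028105020523), 2.5999701023101807)
165 [298  58  30  33 622] [312.18488746  74.31511254] [[0.57056122 0.01901295 0.069     ]]
((0.5704905390739441, 0.019007667899131775), (0.019186345860362053, 0.01937899924814701), 4.078728199005127)
180 [299  58  28  33 580] [312.27241379  74.31724138] [[0.57058958 0.01895123 0.069     ]]
((0.5706303715705872, 0.01909879595041275), (0.01880538836121559, 0.019011104479432106), 3.772538661956787)
195 [300  59  26  32 511] [312.65362035  74.7964775 ] [[0.57040355 0.01852292 0.069     ]]
((0.5704684257507324, 0.01882111094892025), (0.017518382519483566, 0.01915595307946205), 0.5374486446380615)
[-1.6, 3.3, 0.3] 0.13
[-1.1, 3.5, 0.3] 0.13
[-0.6, 3.6, 0.3] 0.14
[-0.2, 3.7, 0.3] 0.13
[0.4, 3.7, 0.3] 0.13
[0.8, 3.5, 0.3] 0.13
[1.3, 3.5, 0.3] 0.14
[1.7, 3.2, 0.3] 0.13
-> [ 0.4823 -0.2917  0.2799] -0.622
```

move_arm(moves=[{"claw": 8.5,"linear": [-1.6,3.3,0.3],"roll": 0.13},{"claw": 8.5,"linear": [-1.1,3.5,0.3],"roll": 0.13},{"claw": 8.5,"linear": [-0.6,3.6,0.3],"roll": 0.14},{"claw": 8.5,"linear": [-0.2,3.7,0.3],"roll": 0.13},{"claw": 8.5,"linear": [0.4,3.7,0.3],"roll": 0.13},{"claw": 8.5,"linear": [0.8,3.5,0.3],"roll": 0.13},{"claw": 8.5,"linear": [1.3,3.5,0.3],"roll": 0.14},{"claw": 8.5,"linear": [1.7,3.2,0.3],"roll": 0.13}])

```text
t: 2.6
tcp_pos: [0.4865, -0.2857, 0.2796]
orientation: [-2.997, 0.942, 0.0]
wrist_force: [0.5, 1.0, 0.5]
width: 0.085
grip_force: 0.0
```

Run:
```python
from h import *
import pickle,time
cam('wrist'); c=cam('wrist');print(pose(),np.abs(read_state()['qvel']).max()); cv2.imwrite('pics/w2.png',c['frame']); pickle.dump(c,open('w2.pkl','wb'))
f=c['frame'];hsv=cv2.cvtColor(f,cv2.COLOR_BGR2HSV)
m=((hsv[...,1]<120)|(hsv[...,2]<90)).astype(np.uint8)
u,v=proj(c,[.482,-.292,.028])[0]; print('hub guess',u,v)
n,l,st,ce=cv2.connectedComponentsWithStats(m); print([(list(st[k]),np.round(ce[k])) for k in range(1,n) if st[k][4]>150])
```

```text
(array([ 0.48650968, -0.28764838,  0.2790195 ]), np.float64(-0.6103165703019546)) 0.0754245895124767
hub guess 279.6724588013784 181.72307445186252
[([np.int32(292), np.int32(0), np.int32(84), np.int32(44), np.int32(1887)], array([333.,  14.])), ([np.int32(261), np.int32(43), np.int32(39), np.int32(151), np.int32(3416)], array([280., 123.])), ([np.int32(419), np.int32(67), np.int32(80), np.int32(75), np.int32(4471)], array([460., 104.])), ([np.int32(88), np.int32(114), np.int32(93), np.int32(123), np.int32(1087)], array([133., 171.])), ([np.int32(69), np.int32(126), np.int32(25), np.int32(33), np.int32(383)], array([ 82., 143.])), ([np.int32(0), np.int32(219), np.int32(560), np.int32(201), np.int32(55337)], array([259., 357.]))]
```

View pics/w2.png

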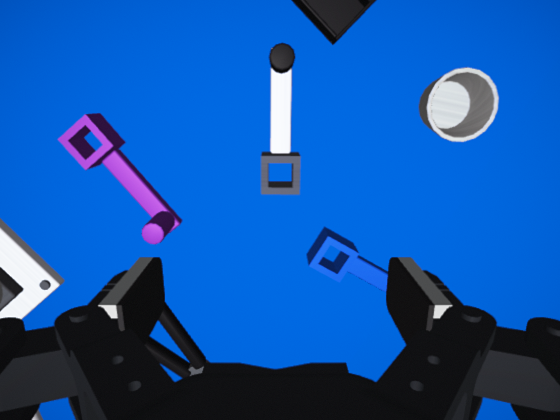

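The lever's square hub is centred at about (280,174) with its hole visible, and the knob is at (282,57). The blue look-alike's hub at (332,255) and the purple one are clear of the finger line. Now the precise grasp pose.

Run:
```python
from h import *
import pickle
c=pickle.load(open('w2.pkl','rb')); f=c['frame'];hsv=cv2.cvtColor(f,cv2.COLOR_BGR2HSV);g=cv2.cvtColor(f,cv2.COLOR_BGR2GRAY)
# hole (blue) inside hub
m=((hsv[...,1]>120)).astype(np.uint8); n,l,st,ce=cv2.connectedComponentsWithStats(m,connectivity=4); k=l[175,280]; print(st[k],ce[k])
# hub top face: mid gray
t=((g>70)&(g<170)&(hsv[...,1]<100)).astype(np.uint8); t[:, :250]=0; t[:,312:]=0; t[:148]=0;t[200:]=0
t=cv2.morphologyEx(t,cv2.MORPH_OPEN,np.ones((2,2)))
ct=max(cv2.findContours(t,0,2)[0],key=cv2.contourArea)[:,0]
r=cv2.minAreaRect(np.float32(plane(c,ct+[0.,0],.028)[:,:2]));print(cv2.boundingRect(ct),r)
# arm side edges at z=.012
w=(g>200); pts=[]
for v in range(80,146,3):
    x=np.where(w[v,255:310])[0]+255; pts.append([(x.min()+x.max()+0)/2,v])
P=plane(c,pts,.012)[:,:2]; vx=cv2.fitLine(np.float32(P),cv2.DIST_L2,0,.01,.01).ravel(); print('arm',vx, np.arctan2(vx[1],vx[0]))
print('knobtop',plane(c,[281.5,53],.05))
print(pose())
```

```text
[268 163  24  19 455] [279.52527473 171.98021978]
(263, 157, 38, 38) ((0.48544901609420776, -0.29633939266204834), (0.032403767108917236, 0.032730065286159515), 54.63067626953125)
arm [ 0.8107702 -0.5853646  0.5300344 -0.3267068] -0.6253297
knobtop [[ 0.56571946 -0.35236335  0.05      ]]
(array([ 0.48650968, -0.28764838,  0.2790195 ]), np.float64(-0.6103165703019546))
```

Run:
```python
from h import *
plan([(.486,-.2958,.12,-.621,5),(.486,-.2958,.082,-.621,3)],2)
```

```text
[0.09, 0.14, 3.18] 0.002
[0.08, 0.14, 3.18] 0.002
[0.09, 0.14, 3.18] 0.002
[0.08, 0.14, 3.18] 0.003
[0.09, 0.14, 3.18] 0.002
-> [ 0.486  -0.2958  0.12  ] -0.621
[0.0, 0.0, 1.27] 0.0
[0.0, 0.0, 1.26] 0.0
[0.0, 0.0, 1.27] 0.0
-> [ 0.486  -0.2958  0.082 ] -0.621
```

move_arm(moves=[{"claw": 8.5,"linear": [0.1,0.1,3.2],"roll": 0.01},{"claw": 8.5,"linear": [0.1,0.2,3.2],"roll": 0},{"claw": 8.5,"linear": [0.1,0.1,3.2],"roll": 0},{"claw": 8.5,"linear": [0.1,0.2,3.2],"roll": 0},{"claw": 8.5,"linear": [0,0.1,3.1],"roll": 0},{"claw": 8.5,"linear": [0,0,2.0],"roll": 0},{"claw": 7.0,"linear": [0,0,1.2],"roll": 0},{"claw": 6.0,"linear": [0,0,0.5],"roll": 0}])

```text
t: 3.5
tcp_pos: [0.4859, -0.2917, 0.083]
orientation: [-2.995, 0.947, 0.002]
wrist_force: [-0.8, 0.3, -1.0]
width: 0.0604
grip_force: 0.0
```

move_arm(moves=[{"claw": 4.5,"linear": [0,0,0],"roll": 0},{"claw": 3.5,"linear": [0,0,0],"roll": 0},{"claw": 3.0,"linear": [0,0,0],"roll": 0},{"claw": 2.5,"linear": [0,0,0],"roll": 0},{"claw": 2.5,"linear": [0,0,0],"roll": 0},{"claw": 2.5,"linear": [0,0,0],"roll": 0},{"claw": 2.5,"linear": [0,0,0],"roll": 0},{"claw": 2.5,"linear": [0,0,0],"roll": 0}], squeeze=70)

```text
t: 4.3
tcp_pos: [0.4863, -0.2924, 0.0852]
orientation: [2.995, -0.948, 0.003]
wrist_force: [-1.2, 0.8, 7.2]
width: 0.0323
grip_force: 70.1
```

Run:
```python
from h import *
s=read_state(); print(s['t'],s['width'],s['grip_force'],s['wrist_force'],pose(s))
```

```text
4.3 0.032260096550268354 70.06055738518897 [-1.21400957  0.83224031  7.21544348] (array([ 0.48631516, -0.29243216,  0.08518672]), np.float64(-0.6130753829084038))
```

move_arm(moves=[{"claw": 2.5,"linear": [0,0,-0.5],"roll": 0},{"claw": 2.5,"linear": [0,0,-2],"roll": 0},{"claw": 2.5,"linear": [0,0,-3],"roll": 0},{"claw": 2.5,"linear": [0,0,-3],"roll": 0},{"claw": 2.5,"linear": [0,0,-3],"roll": 0},{"claw": 2.5,"linear": [0,0,-2],"roll": 0},{"claw": 2.5,"linear": [0,0,-0.5],"roll": 0},{"claw": 2.5,"linear": [0,0,0],"roll": 0}])

```text
t: 5.1
tcp_pos: [0.4859, -0.2922, 0.2244]
orientation: [2.995, -0.948, 0.002]
wrist_force: [0.5, -0.2, -2.8]
width: 0.0324
grip_force: 69.6
```

Run:
```python
from h import *
import pickle
c=cam('wrist');s=read_state();print(pose(s),s['wrist_force'],s['torque'],s['width']); cv2.imwrite('pics/w3.png',c['frame']); pickle.dump((c,s),open('w3.pkl','wb'))
plan([(.571,.0187,.222,1.65,16)])
```

```text
(array([ 0.48571262, -0.29202994,  0.22343285]), np.float64(-0.613181733146492)) [-0.21525847 -0.70422701 -1.72252044] [ 0.04727183  0.00153814 -0.02841005] 0.032460886149688915
[-0.7, -1.9, 0.0] -0.14
[-0.4, -2.0, 0.0] -0.14
[-0.1, -2.0, 0.0] -0.14
[0.1, -2.0, 0.0] -0.15
[0.5, -1.9, 0.0] -0.14
[0.7, -1.9, 0.1] -0.14
[1.0, -1.8, 0.0] -0.14
[1.2, -1.6, 0.0] -0.14
[1.4, -1.4, 0.0] -0.14
[1.6, -1.3, 0.0] -0.14
[1.8, -0.9, 0.0] -0.15
[1.9, -0.7, 0.0] -0.14
[1.9, -0.5, 0.0] -0.14
[2.0, -0.1, 0.0] -0.14
[2.0, 0.1, 0.0] -0.14
[2.0, 0.4, 0.0] -0.14
-> [0.5707 0.0185 0.2224] 1.647
```

View pics/w3.png

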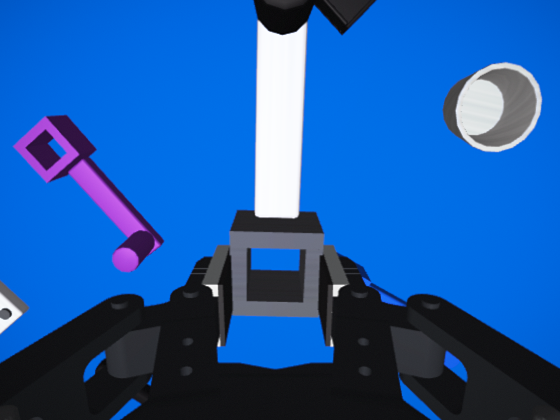

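The lever is held by its hub: top face corners at about (231,232) and (323,232) down to row 316, with the arm running straight up to the knob at (282,10). I'll measure the hub's offset from the TCP.

Run:
```python
from h import *
import pickle
c,s=pickle.load(open('w3.pkl','rb')); g=cv2.cvtColor(c['frame'],cv2.COLOR_BGR2GRAY)
p,a=pose(s); ex=np.array([np.cos(a),np.sin(a),0]); ey=np.array([np.sin(a),-np.cos(a),0])
def tool(P): d=P-p; return np.round(np.c_[d@ex,d@ey]*1000,1).tolist()
print(g[205:330:2,240].tolist()); print(g[205:330:2,312].tolist()); print(g[280,215:350:2].tolist());print(g[240,215:350:2].tolist())
for z in(.160,.166,.172):
    print(z,tool(plane(c,[[231,232],[323,232],[318,316],[234,316],[250,250],[304,250],[303,301],[250,301]],z)))
print('arm', tool(plane(c,[[257,50],[306,50],[255,215],[299,215]],p[2]-.0852+.012)))
print(np.degrees(np.arccos(-R.from_rotvec(s['orientation']).as_matrix()[2,2])))
```

```text
[93, 93, 83, 38, 39, 36, 36, 37, 37, 37, 39, 37, 36, 87, 117, 116, 116, 117, 116, 116, 116, 116, 112, 114, 118, 116, 111, 114, 111, 110, 109, 110, 112, 113, 109, 113, 111, 108, 112, 114, 110, 108, 108, 111, 113, 109, 110, 111, 115, 114, 115, 115, 115, 114, 114, 110, 92, 91, 91, 91, 91, 91, 91]
[93, 92, 93, 73, 37, 38, 37, 37, 37, 37, 37, 37, 36, 36, 96, 117, 115, 115, 115, 115, 114, 115, 113, 113, 114, 116, 114, 112, 114, 113, 109, 109, 111, 111, 112, 109, 112, 111, 109, 111, 114, 111, 107, 108, 112, 112, 108, 110, 112, 112, 112, 113, 113, 113, 112, 113, 104, 92, 91, 90, 91, 91, 91]
[84, 84, 31, 14, 15, 14, 15, 14, 42, 111, 110, 111, 112, 111, 111, 111, 45, 34, 37, 36, 38, 37, 37, 36, 35, 36, 36, 37, 37, 36, 37, 35, 36, 36, 37, 36, 37, 38, 36, 37, 37, 36, 38, 42, 45, 110, 110, 110, 110, 109, 109, 110, 40, 18, 18, 17, 16, 16, 40, 83, 83, 82, 84, 83, 83, 83, 62, 17]
[92, 92, 92, 92, 93, 92, 92, 109, 116, 117, 117, 117, 116, 116, 116, 117, 116, 116, 118, 117, 117, 118, 116, 117, 117, 115, 116, 116, 116, 115, 115, 115, 115, 115, 115, 115, 116, 114, 116, 115, 115, 115, 115, 115, 116, 115, 115, 115, 115, 115, 115, 115, 115, 114, 111, 92, 93, 93, 93, 93, 92, 92, 92, 92, 93, 92, 92, 92]
0.16 [[17.0, -16.7], [17.1, 18.2], [-19.0, 17.5], [-19.1, -16.6], [9.7, -9.6], [9.7, 11.2], [-12.2, 11.2], [-12.2, -10.0]]
0.166 [[19.1, -16.0], [19.2, 17.4], [-15.3, 16.7], [-15.3, -15.9], [12.1, -9.2], [12.2, 10.7], [-8.8, 10.7], [-8.8, -9.6]]
0.172 [[21.3, -15.3], [21.3, 16.6], [-11.6, 15.9], [-11.6, -15.1], [14.6, -8.8], [14.6, 10.2], [-5.4, 10.2], [-5.4, -9.1]]
arm [[83.2, -6.6], [83.2, 11.1], [20.8, -8.1], [20.9, 9.6]]
0.02850228383479043
```

move_arm(moves=[{"claw": 2.5,"linear": [-0.7,-1.9,0],"roll": -0.14},{"claw": 2.5,"linear": [-0.4,-2.0,0],"roll": -0.14},{"claw": 2.5,"linear": [-0.1,-2.0,0],"roll": -0.14},{"claw": 2.5,"linear": [0.1,-2.0,0],"roll": -0.15},{"claw": 2.5,"linear": [0.5,-1.9,0],"roll": -0.14},{"claw": 2.5,"linear": [0.7,-1.9,0],"roll": -0.14},{"claw": 2.5,"linear": [1.0,-1.8,0],"roll": -0.14},{"claw": 2.5,"linear": [1.2,-1.6,0],"roll": -0.14}])

```text
t: 5.95
tcp_pos: [0.5286, -0.1359, 0.2223]
orientation: [-3.033, -0.811, 0.003]
wrist_force: [0.6, -0.4, -1.5]
width: 0.0322
grip_force: 69.7
```

move_arm(moves=[{"claw": 2.5,"linear": [1.4,-1.4,0],"roll": -0.14},{"claw": 2.5,"linear": [1.6,-1.3,0],"roll": -0.14},{"claw": 2.5,"linear": [1.8,-0.9,0],"roll": -0.15},{"claw": 2.5,"linear": [1.9,-0.7,0],"roll": -0.14},{"claw": 2.5,"linear": [1.9,-0.5,0],"roll": -0.14},{"claw": 2.5,"linear": [2.0,-0.1,0],"roll": -0.14},{"claw": 2.5,"linear": [2.0,0.1,0],"roll": -0.14},{"claw": 2.5,"linear": [2.0,0.4,0],"roll": -0.14}])

```text
t: 6.75
tcp_pos: [0.5707, 0.0191, 0.2223]
orientation: [-2.127, -2.309, 0.002]
wrist_force: [0.2, 0.1, -1.8]
width: 0.0322
grip_force: 69.7
```

Run:
```python
from h import *
import pickle
cam('top');c=cam('wrist');s=read_state();print(s['t'],pose(s),s['wrist_force'],s['width'],s['joint_positions']); cv2.imwrite('pics/w4.png',c['frame']); pickle.dump((c,s),open('w4.pkl','wb'))
c=cam('top'); cv2.imwrite('pics/t4.png',c['frame']);pickle.dump((c,s),open('t4.pkl','wb'))
c=cam('side'); cv2.imwrite('pics/s4.png',c['frame']);pickle.dump((c,s),open('s4.pkl','wb'))
```

```text
6.85 (array([0.57091419, 0.02015437, 0.22230519]), np.float64(1.6524617467172218)) [-0.31496774 -0.19815157 -2.76312815] 0.032053935693727 [-8.04304970e-02  5.11666282e-01  1.77925041e+00  4.26317282e-04
  8.52878892e-01 -1.62377423e-01]
```

View pics/w4.png

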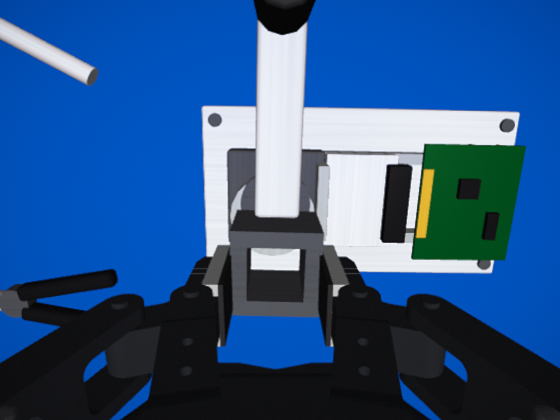

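The lever is over the jig, with plate corners at about (203,107) and (519,112) and the board on the right. I'll measure the plate and arm in the same image so the calibration errors cancel.

Run:
```python
from h import *
import pickle
c,s=pickle.load(open('w4.pkl','rb')); f=c['frame']; hsv=cv2.cvtColor(f,cv2.COLOR_BGR2HSV)
p,a=pose(s); ex=np.array([np.cos(a),np.sin(a),0]); ey=np.array([np.sin(a),-np.cos(a),0])
def tool(P): d=P-p; return np.c_[d@ex,d@ey]*1000
m=hsv[...,1]<110
top=[[u,np.where(m[90:140,u])[0][0]+89.5] for u in list(range(212,250,3))+list(range(312,510,6))]
left=[[np.where(m[v,190:240])[0][0]+189.5,v] for v in range(115,235,4)]
def fit(pts,z):
    return cv2.fitLine(np.float32(tool(plane(c,pts,z))),cv2.DIST_HUBER,0,.01,.01).ravel()
z0=.012
t=fit(top,z0); l=fit(left,z0); print('top',t,'left',l)
# plate yaw in tool frame: jig x along tool +y
th=np.arctan2(t[0],t[1])*1; jx=t[:2]*np.sign(t[1]); jy=l[:2]*np.sign(l[0])
A=np.c_[jx,-l[:2]]; k=np.linalg.solve(A,l[2:]-t[2:]); cor=t[2:]+k[0]*jx; print('corner',cor,'angles',np.arctan2(jx[0],jx[1]),np.arctan2(-jy[1],jy[0]))
print('origin tool(mm)',cor+55*jx-65*np.array([jx[1],-jx[0]]))
w=cv2.cvtColor(f,cv2.COLOR_BGR2GRAY)
pts=[[257,50],[306,50],[255,215],[299,215]]
P=tool(plane(c,pts,p[2]-.0852+.012)); mid=(P[0]+P[1])/2-(P[2]+P[3])/2; print('arm ang',np.arctan2(-mid[1],mid[0]),P.round(1).tolist())
print('hub', tool(plane(c,[[231,232],[323,232],[318,316],[234,316]],p[2]-.0852+.028)).mean(0))
print('earlier seat in tool',tool(np.array([[.5712,.0187,0]])))
```

```text
top [ 4.2747883e-03 -9.9999088e-01  6.3461311e+01  4.9815376e+01] left [ 9.9999064e-01  4.3326090e-03  1.3176885e+01 -5.4836933e+01]
corner [ 63.90774  -54.617134] angles -0.0042748014 -0.0043326225
origin tool(mm) [-1.3267784   0.10450494]
arm ang -0.013805506304188865 [[84.7, -7.3], [84.9, 10.3], [22.7, -8.2], [22.9, 9.4]]
hub [4.21716956 0.61935298]
earlier seat in tool [[-1.47283533  0.16622138]]
```

Run:
```python
from h import *
import pickle
c,s=pickle.load(open('w4.pkl','rb')); g=cv2.cvtColor(c['frame'],cv2.COLOR_BGR2GRAY)
p,a=pose(s); ex=np.array([np.cos(a),np.sin(a),0]); ey=np.array([np.sin(a),-np.cos(a),0])
print('cam in tool', (c['p']-p)@np.c_[ex,ey,[0,0,-1]])
q=np.float32([[231,232],[323,233],[319,316],[233,316],[247.5,249],[304,249],[303,301],[249,301]])
for w in (3,5):
    r=cv2.cornerSubPix(g,q[:,None].copy(),(w,w),(-1,-1),(3,30,.01))[:,0]; print(r.round(1).tolist())
    h=17.; o=10.75
    O=np.float64([[h,-h,0],[h,h,0],[-h,h,0],[-h,-h,0],[o,-o,0],[o,o,0],[-o,o,0],[-o,-o,0]])
    for sel in (range(4),range(8)):
        sel=list(sel); ok,rv,tv=cv2.solvePnP(O[sel],np.float64(r[sel]),c['K'],np.array([c['k1'],0,0,0.]))
        X=c['R']@(tv.ravel()/1000)+c['p']; d=X-p
        Rm=c['R']@cv2.Rodrigues(rv)[0]; T=np.c_[ex,ey,[0,0,-1]].T@Rm
        print('hub in tool mm',np.round([d@ex*1e3,d@ey*1e3,-d[2]*1e3],1),'rotvec',R.from_matrix(T).as_rotvec().round(3))
```

```text
cam in tool [ 0.06659991 -0.00047858 -0.0705567 ]
[[231.0, 232.0], [323.79998779296875, 233.6999969482422], [318.8999938964844, 315.29998779296875], [231.39999389648438, 313.20001220703125], [247.5, 249.0], [305.29998779296875, 249.0], [302.5, 302.0], [246.39999389648438, 300.29998779296875]]
hub in tool mm [ 3.5  0.6 59.1] rotvec [-0.     0.019  0.012]
hub in tool mm [ 3.4  0.4 59. ] rotvec [0.004 0.014 0.014]
[[227.89999389648438, 230.39999389648438], [324.0, 233.8000030517578], [319.0, 315.70001220703125], [231.39999389648438, 313.6000061035156], [250.5, 247.89999389648438], [299.5, 248.60000610351562], [302.3999938964844, 302.0], [246.3000030517578, 300.3999938964844]]
hub in tool mm [ 4.8  0.2 56.3] rotvec [-0.04   0.043 -0.   ]
hub in tool mm [ 3.1  0.1 60. ] rotvec [-0.043 -0.027 -0.002]
```

move_arm(moves=[{"claw": 2.5,"linear": [-0.2,-0.03,0.5],"roll": -0.01},{"claw": 2.5,"linear": [-0.26,0,1.0],"roll": 0},{"claw": 2.5,"linear": [0,0,1.3],"roll": 0},{"claw": 2.5,"linear": [0,0,1.2],"roll": 0},{"claw": 2.5,"linear": [0,0,0.9],"roll": 0},{"claw": 2.5,"linear": [0,0,0.6],"roll": 0},{"claw": 2.5,"linear": [0,0,0.2],"roll": 0},{"claw": 2.5,"linear": [0,0,0],"roll": 0}])

```text
t: 7.75
tcp_pos: [0.5711, 0.0138, 0.1667]
orientation: [-2.124, -2.315, 0.0]
wrist_force: [0.2, 0.0, -1.5]
width: 0.0322
grip_force: 69.6
```

Run:
```python
from h import *
import pickle
c=cam('side'); s=read_state();p,a=pose(s);print(p,a,s['wrist_force'],s['torque'])
u,v=proj(c,[.571,.019,.07])[0].astype(int);print(u,v)
A=cv2.resize(c['frame'][v-45:v+45,u-60:u+60],(800,600),interpolation=cv2.INTER_CUBIC)
cv2.imwrite('pics/s5.png',A)
print('seat in tool now', [ (np.array([.5712,.0187])-p[:2])@np.array([np.cos(a),np.sin(a)])*1e3, (np.array([.5712,.0187])-p[:2])@np.array([np.sin(a),-np.cos(a)])*1e3])
```

```text
[0.57116587 0.01377566 0.16703811] 1.6568553070105645 [-0.22623742 -0.14785497 -1.7048994 ] [-0.0334611   0.04129791  0.00890535]
271 206
seat in tool now [np.float64(4.9031778448911245), np.float64(0.45726281863398205)]
```

View pics/s5.png

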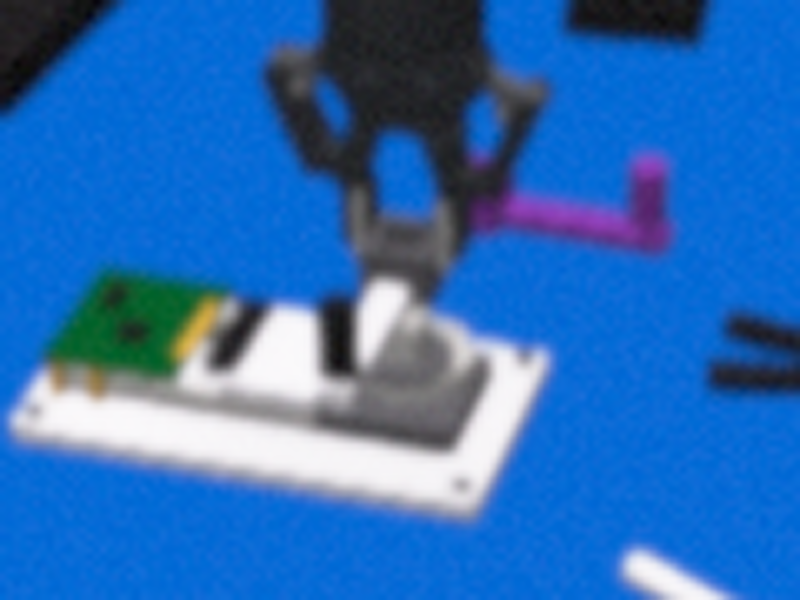

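The side crop shows the lever hub right above the shaft, with its arm toward the camera. The tracking settled about 1.5 mm past the target, so I'll correct that and begin a gentle descent.

move_arm(moves=[{"claw": 2.5,"linear": [0.15,-0.03,0.2],"roll": 0},{"claw": 2.5,"linear": [0,0,0.2],"roll": 0},{"claw": 2.5,"linear": [0,0,0.2],"roll": 0},{"claw": 2.5,"linear": [0,0,0.2],"roll": 0},{"claw": 2.5,"linear": [0,0,0.2],"roll": 0},{"claw": 2.5,"linear": [0,0,0.2],"roll": 0},{"claw": 2.5,"linear": [0,0,0.1],"roll": 0},{"claw": 2.5,"linear": [0,0,0],"roll": 0}])

```text
t: 8.6
tcp_pos: [0.5706, 0.0152, 0.1537]
orientation: [-2.124, -2.315, 0.0]
wrist_force: [-0.2, -0.4, -2.5]
width: 0.0325
grip_force: 69.6
```

move_arm(moves=[{"claw": 2.5,"linear": [0,0,0.1],"roll": 0},{"claw": 2.5,"linear": [0,0,0.1],"roll": 0},{"claw": 2.5,"linear": [0,0,0.1],"roll": 0},{"claw": 2.5,"linear": [0,0,0.1],"roll": 0},{"claw": 2.5,"linear": [0,0,0],"roll": 0},{"claw": 2.5,"linear": [0,0,0],"roll": 0},{"claw": 2.5,"linear": [0,0,0],"roll": 0},{"claw": 2.5,"linear": [0,0,0],"roll": 0}])

```text
t: 9.4
tcp_pos: [0.5706, 0.0152, 0.1499]
orientation: [2.124, 2.315, 0.0]
wrist_force: [-0.1, -0.5, -2.4]
width: 0.0322
grip_force: 69.6
```

move_arm(moves=[{"claw": 2.5,"linear": [0,0,0.1],"roll": 0},{"claw": 2.5,"linear": [0,0,0.1],"roll": 0},{"claw": 2.5,"linear": [0,0,0.1],"roll": 0},{"claw": 2.5,"linear": [0,0,0.1],"roll": 0},{"claw": 2.5,"linear": [0,0,0.1],"roll": 0},{"claw": 2.5,"linear": [0,0,0.1],"roll": 0},{"claw": 2.5,"linear": [0,0,0],"roll": 0},{"claw": 2.5,"linear": [0,0,0],"roll": 0}])

```text
t: 10.2
tcp_pos: [0.5706, 0.0152, 0.1438]
orientation: [-2.124, -2.315, -0.0]
wrist_force: [1.2, 0.3, -3.3]
width: 0.0325
grip_force: 69.6
```

```bash
python3 -c "
from h import *
s=read_state();print(pose(s),s['wrist_force'],s['torque'])"
```

```text
(array([0.57062217, 0.01518371, 0.14384179]), np.float64(1.6567377071675187)) [ 1.17825882  0.33118632 -3.27913633] [-0.0428072  -0.13029506  0.06926742]
```

move_arm(moves=[{"claw": 2.5,"linear": [0,0,0.1],"roll": 0},{"claw": 2.5,"linear": [0,0,0.1],"roll": 0},{"claw": 2.5,"linear": [0,0,0.1],"roll": 0},{"claw": 2.5,"linear": [0,0,0.1],"roll": 0},{"claw": 2.5,"linear": [0,0,0.1],"roll": 0},{"claw": 2.5,"linear": [0,0,0.1],"roll": 0},{"claw": 2.5,"linear": [0,0,0.1],"roll": 0},{"claw": 2.5,"linear": [0,0,0.1],"roll": 0}])

```text
t: 11.0
tcp_pos: [0.5706, 0.0152, 0.1358]
orientation: [2.124, 2.315, 0.0]
wrist_force: [1.7, 0.2, -1.8]
width: 0.0325
grip_force: 69.6
```

```bash
python3 -c "
from h import *
s=read_state();print(pose(s),s['wrist_force'],s['torque'])"
```

```text
(array([0.57064594, 0.015191  , 0.13582224]), np.float64(1.6567233461732638)) [ 1.66240977  0.22547302 -1.83385331] [-0.04550842 -0.13935292  0.02323718]
```

move_arm(moves=[{"claw": 2.5,"linear": [0,0,0.1],"roll": 0},{"claw": 2.5,"linear": [0,0,0.1],"roll": 0},{"claw": 2.5,"linear": [0,0,0.1],"roll": 0},{"claw": 2.5,"linear": [0,0,0.1],"roll": 0},{"claw": 2.5,"linear": [0,0,0.05],"roll": 0},{"claw": 2.5,"linear": [0,0,0],"roll": 0},{"claw": 2.5,"linear": [0,0,0],"roll": 0},{"claw": 2.5,"linear": [0,0,0],"roll": 0}])

```text
t: 11.8
tcp_pos: [0.5706, 0.0152, 0.1314]
orientation: [-2.124, -2.315, -0.0]
wrist_force: [1.8, -0.5, -3.7]
width: 0.0321
grip_force: 69.6
```

```bash
python3 -c "
from h import *
s=read_state();print(pose(s),s['wrist_force'],s['torque'])"
```

```text
(array([0.57061761, 0.01522287, 0.13135488]), np.float64(1.6568006149510373)) [ 1.81366484 -0.52969782 -3.746353  ] [-0.0573318  -0.29520188  0.04078137]
```

move_arm(moves=[{"claw": 2.5,"linear": [0,0,0.05],"roll": 0},{"claw": 2.5,"linear": [0,0,0.05],"roll": 0},{"claw": 2.5,"linear": [0,0,0.05],"roll": 0},{"claw": 2.5,"linear": [0,0,0.05],"roll": 0},{"claw": 2.5,"linear": [0,0,0],"roll": 0},{"claw": 2.5,"linear": [0,0,0],"roll": 0},{"claw": 2.5,"linear": [0,0,0],"roll": 0},{"claw": 2.5,"linear": [0,0,0],"roll": 0}])

```text
t: 12.6
tcp_pos: [0.5706, 0.0152, 0.1293]
orientation: [-2.124, -2.315, -0.0]
wrist_force: [2.8, -0.1, -2.7]
width: 0.0322
grip_force: 69.6
```

```bash
python3 -c "
from h import *
s=read_state();print(pose(s),s['wrist_force'],s['torque'])"
```

```text
(array([0.57062551, 0.0152023 , 0.12934035]), np.float64(1.6568246898744052)) [ 2.84322769 -0.10355621 -2.68286414] [ 0.02074071 -0.31297683  0.06341692]
```

move_arm(moves=[{"claw": 2.5,"linear": [0,0.03,0.05],"roll": 0},{"claw": 2.5,"linear": [0,0,0.05],"roll": 0},{"claw": 2.5,"linear": [0,0,0.05],"roll": 0},{"claw": 2.5,"linear": [0,0,0.05],"roll": 0},{"claw": 2.5,"linear": [0,0,0.05],"roll": 0},{"claw": 2.5,"linear": [0,0,0],"roll": 0},{"claw": 2.5,"linear": [0,0,0],"roll": 0},{"claw": 2.5,"linear": [0,0,0],"roll": 0}])

```text
t: 13.4
tcp_pos: [0.5707, 0.0152, 0.129]
orientation: [2.123, 2.315, 0.001]
wrist_force: [-7.3, 0.0, 26.1]
width: 0.0321
grip_force: 72.9
```

```bash
python3 -c "
from h import *
s=read_state();print(pose(s),s['wrist_force'],s['torque'])"
```

```text
(array([0.57068545, 0.01516092, 0.12903495]), np.float64(1.656940351488085)) [-7.29561154  0.03862695 26.13657241] [-0.12875295  1.39508626 -0.00232112]
```

It seated with the TCP at z 0.129, which matches the expected 0.0852 + 0.044, and the contact force rose sharply there. I'll relieve the press, then start the swing.

move_arm(moves=[{"claw": 2.5,"linear": [0,0,-0.08],"roll": 0},{"claw": 2.5,"linear": [0,0,-0.08],"roll": 0},{"claw": 2.5,"linear": [0,0.035,0],"roll": -0.1},{"claw": 2.5,"linear": [0,0.035,0],"roll": -0.1},{"claw": 2.5,"linear": [0,0.035,0],"roll": -0.1},{"claw": 2.5,"linear": [0,0,0],"roll": 0},{"claw": 2.5,"linear": [0,0,0],"roll": 0},{"claw": 2.5,"linear": [0,0,0],"roll": 0}])

```text
t: 14.2
tcp_pos: [0.5721, 0.0156, 0.1292]
orientation: [1.754, 2.606, 0.001]
wrist_force: [-0.4, 2.0, 7.7]
width: 0.0326
grip_force: 70.8
```

```bash
python3 -c "
from h import *
s=read_state();print(pose(s),s['wrist_force'],s['torque'],s['width'],s['grip_force'])"
```

```text
(array([0.5721083 , 0.01561029, 0.12916961]), np.float64(1.9565969361345734)) [-0.44926385  1.95579876  7.69598215] [ 0.30030817  0.11792215 -0.11567897] 0.032613852414484 70.82740326644853
```

move_arm(moves=[{"claw": 2.5,"linear": [0,0.035,0],"roll": -0.1},{"claw": 2.5,"linear": [0,0.035,0],"roll": -0.1},{"claw": 2.5,"linear": [0,0.035,0],"roll": -0.1},{"claw": 2.5,"linear": [0,0.035,0],"roll": -0.1},{"claw": 2.5,"linear": [0,0.035,0],"roll": -0.1},{"claw": 2.5,"linear": [0,0.035,0],"roll": -0.1},{"claw": 2.5,"linear": [0,0,0],"roll": 0},{"claw": 2.5,"linear": [0,0,0],"roll": 0}], squeeze=90)

```text
t: 15.0
tcp_pos: [0.5735, 0.0168, 0.1292]
orientation: [0.906, 3.008, 0.001]
wrist_force: [-1.6, 0.9, 9.5]
width: 0.0316
grip_force: 88.7
```

```bash
python3 -c "
from h import *
s=read_state();print(pose(s),s['wrist_force'],s['torque'],s['width'],s['grip_force'])"
```

```text
(array([0.57352127, 0.01677942, 0.12924693]), np.float64(2.5567052051209025)) [-1.55557694  0.876346    9.52863726] [ 0.12217325  0.36090314 -0.14033254] 0.03159410380384104 88.74600686467602
```

move_arm(moves=[{"claw": 2.5,"linear": [0,0.035,0],"roll": -0.1},{"claw": 2.5,"linear": [0,0.035,0],"roll": -0.1},{"claw": 2.5,"linear": [0,0.035,0],"roll": -0.1},{"claw": 2.5,"linear": [0,0.035,0],"roll": -0.1},{"claw": 2.5,"linear": [0,0.035,0],"roll": -0.1},{"claw": 2.5,"linear": [0,0.035,0],"roll": -0.1},{"claw": 2.5,"linear": [0,0,0],"roll": 0},{"claw": 2.5,"linear": [0,0,0],"roll": 0}])

```text
t: 15.8
tcp_pos: [0.5741, 0.0184, 0.1292]
orientation: [0.023, -3.141, -0.0]
wrist_force: [-3.2, -1.3, 10.3]
width: 0.0322
grip_force: 88.9
```

```bash
python3 -c "
from h import *
s=read_state();print(pose(s),s['wrist_force'],s['torque'],s['width'],s['grip_force'],s['joint_positions'])"
```

```text
(array([0.57406506, 0.0184452 , 0.12924599]), np.float64(-3.126636341683432)) [-3.21955813 -1.31937742 10.31173532] [-0.26061481  0.57433327 -0.18802459] 0.032220678411511425 88.90747709330753 [-8.28704154e-02  6.49001895e-01  1.83829768e+00  4.32275776e-06
  6.54423541e-01 -1.66862648e+00]
```

move_arm(moves=[{"claw": 2.5,"linear": [0,0.035,0],"roll": -0.1},{"claw": 2.5,"linear": [0,0.035,0],"roll": -0.1},{"claw": 2.5,"linear": [0,0.035,-0.03],"roll": -0.1},{"claw": 2.5,"linear": [0,0.01,0],"roll": -0.02},{"claw": 2.5,"linear": [0,0,0],"roll": 0},{"claw": 2.5,"linear": [0,0,0],"roll": 0},{"claw": 2.5,"linear": [0,0,0],"roll": 0},{"claw": 2.5,"linear": [0,0,0],"roll": 0}])

```text
t: 16.6
tcp_pos: [0.5739, 0.0194, 0.1293]
orientation: [0.522, -3.098, 0.0]
wrist_force: [-2.2, -3.4, 6.7]
width: 0.0319
grip_force: 88.9
```

Run:
```python
from h import *
import pickle
s=read_state();print(pose(s),s['wrist_force'],s['torque'],s['width'],s['joint_positions'][5])
W=cam('wrist');T=cam('top');S=cam('side')
for n,c in(('w6',W),('t6',T),('s6',S)): pickle.dump((c,s),open(n+'.pkl','wb'))
def crop(c,hw,hh,size):
    u,v=proj(c,[.59,.02,.05])[0].astype(int); return cv2.resize(c['frame'][v-hh:v+hh,u-hw:u+hw],size,interpolation=cv2.INTER_CUBIC)
cv2.imwrite('pics/f6.png',np.vstack([np.hstack([crop(S,50,37,(400,300)),crop(T,50,37,(400,300))]),np.hstack([cv2.resize(W['frame'],(400,300)),crop(pickle.load(open('s4.pkl','rb'))[0],50,37,(400,300))])]))
```

```text
(array([0.57390538, 0.01939497, 0.12927509]), np.float64(-2.8077701844389398)) [-2.21811363 -3.43168375  6.73824497] [-0.59731176  0.46215197 -0.22473952] 0.031877973546241646 -1.9855169527961096
```

View pics/f6.png

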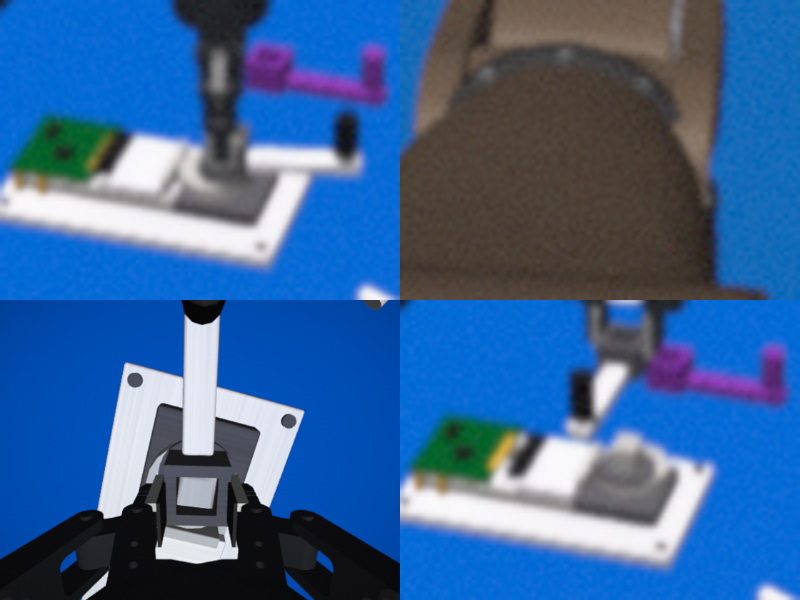

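The side view shows the lever down on the shoulder, the knob pointing away from the carriage, and the board-to-socket gap closed. The wrist view shows the bright shaft top through the hub's hole, so I can measure the actual cam angle from it.

Run:
```python
from h import *
import pickle
c,s=pickle.load(open('w6.pkl','rb')); f=c['frame']; g=cv2.cvtColor(f,cv2.COLOR_BGR2GRAY); hsv=cv2.cvtColor(f,cv2.COLOR_BGR2HSV)
cv2.imwrite('pics/f7.png',cv2.resize(f[195:345,190:390],(800,600),interpolation=cv2.INTER_CUBIC))
print(g[270,240:330:2].tolist()); print(g[225:345:3,275].tolist())
p,a=pose(s); a%=2*np.pi
def yaw(pts,z):
    v=cv2.fitLine(np.float32(plane(c,pts,z)[:,:2]),cv2.DIST_HUBER,0,1e-4,1e-4).ravel(); return np.arctan2(v[1],v[0]),v[2:]
m=hsv[...,1]<110
left=[[np.where(m[v,100:200])[0][0]+99.5,v] for v in range(105,220,4)]
top=[[u,np.where(m[70:180,u])[0][0]+69.5] for u in list(range(185,245,3))+list(range(320,415,4))]
for n,q in(('left',left),('top',top)): print(n,yaw(q,.012), 'tool yaw',a)
```

```text
[81, 81, 81, 64, 50, 165, 180, 187, 189, 188, 184, 185, 186, 187, 189, 188, 186, 186, 187, 185, 184, 183, 183, 183, 183, 183, 183, 184, 175, 159, 110, 21, 41, 81, 81, 82, 81, 80, 81, 56, 10, 11, 10, 10, 46]
[25, 25, 28, 84, 83, 84, 83, 82, 158, 180, 186, 186, 185, 187, 186, 186, 186, 187, 187, 187, 186, 189, 25, 25, 26, 25, 85, 83, 82, 82, 98, 183, 59, 60, 123, 186, 184, 185, 183, 229]
left (np.float32(0.076783), array([ 0.5558572 , -0.04713447], dtype=float32)) tool yaw 3.4754151227406465
top (np.float32(-1.4932207), array([ 0.51872915, -0.02316075], dtype=float32)) tool yaw 3.4754151227406465
```

View pics/f7.png

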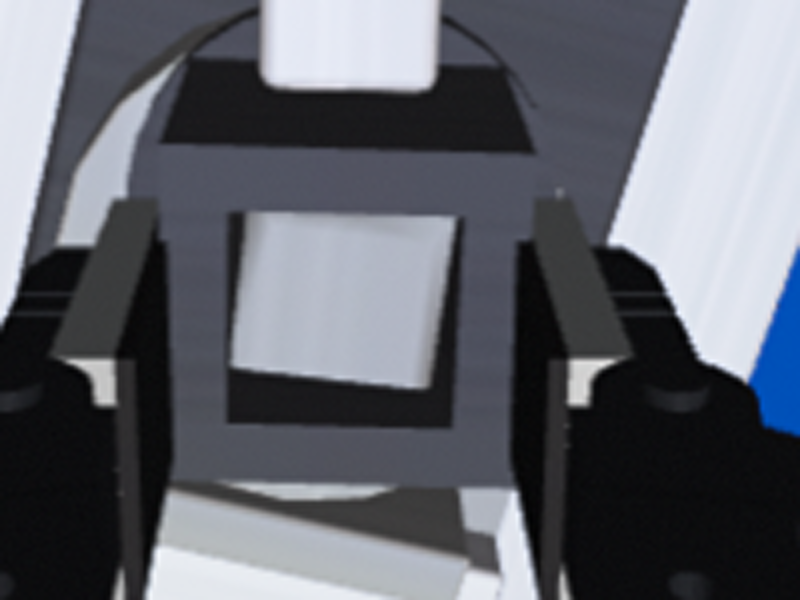

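Run:
```python
from h import *
import pickle
c,s=pickle.load(open('w6.pkl','rb')); g=cv2.cvtColor(c['frame'],cv2.COLOR_BGR2GRAY).astype(float)
def edge(us,v0,v1,lo2hi):
    out=[]
    for u in us:
        col=g[v0:v1,u]; d=np.diff(col)*(1 if lo2hi else -1); d=np.clip(d,0,None); out.append([u,v0+.5+(d*np.arange(len(d))).sum()/d.sum()])
    return np.array(out)
def yaw(pts,z):
    v=cv2.fitLine(np.float32(plane(c,pts,z)[:,:2]),cv2.DIST_HUBER,0,1e-4,1e-4).ravel(); return np.arctan2(v[1],v[0])
j=.0772
e=edge(range(252,294,2),280,297,False); print(e[[0,-1]])
h=edge(range(236,320,3),226,240,True); h2=edge(range(252,300,2),294,307,True)
for z in(.064,.066): print('shaft cam', (yaw(e,z)-j+np.pi/2+np.array([-np.pi,0,np.pi])))
print('hub lever', [yaw(q,.072)-j+np.pi/2+np.array([-np.pi,0,np.pi]) for q in(h,h2)])
```

```text
[[252.         287.16071429]
 [292.         291.62804878]]
shaft cam [-3.00425366  0.137339    3.27893165]
shaft cam [-3.00436953  0.13722312  3.27881578]
hub lever [array([-2.90979222,  0.23180044,  3.37339309]), array([-2.91047183,  0.23112082,  3.37271348])]
```

The shaft reads cam ≈ 1.708 rad, and it lags the lever (1.802) by the play. It needs about 0.04 rad more.

move_arm(moves=[{"claw": 2.5,"linear": [0,0.01,0],"roll": -0.02},{"claw": 2.5,"linear": [0,0.01,0],"roll": -0.02},{"claw": 2.5,"linear": [0,0,0],"roll": 0},{"claw": 2.5,"linear": [0,0,0],"roll": 0},{"claw": 2.5,"linear": [0,0,0],"roll": 0},{"claw": 2.5,"linear": [0,0,0],"roll": 0},{"claw": 2.5,"linear": [0,0,0],"roll": 0},{"claw": 2.5,"linear": [0,0,0],"roll": 0}])

```text
t: 17.55
tcp_pos: [0.5739, 0.0195, 0.1293]
orientation: [0.584, -3.087, 0.0]
wrist_force: [-2.4, -4.8, 6.8]
width: 0.0321
grip_force: 88.9
```

Run:
```python
from h import *
s=read_state();print(pose(s),s['wrist_force'],s['torque'],s['width'],s['grip_force'])
c=cam('wrist'); g=cv2.cvtColor(c['frame'],cv2.COLOR_BGR2GRAY).astype(float); hsv=cv2.cvtColor(c['frame'],cv2.COLOR_BGR2HSV)
def edge(us,v0,v1,lo2hi):
    out=[]
    for u in us:
        d=np.clip(np.diff(g[v0:v1,u])*(1 if lo2hi else -1),0,None); out.append([u,v0+.5+(d*np.arange(len(d))).sum()/d.sum()])
    return np.array(out)
def yaw(pts,z):
    v=cv2.fitLine(np.float32(plane(c,pts,z)[:,:2]),cv2.DIST_HUBER,0,1e-4,1e-4).ravel(); return np.arctan2(v[1],v[0])
m=hsv[...,1]<110
j=yaw([[np.where(m[v,90:200])[0][0]+89.5,v] for v in range(110,220,4)],.012)
e=edge(range(254,290,2),280,297,False); h=edge(range(236,320,3),226,240,True)
print('jig',j,'cam',(yaw(e,.065)-j)%(np.pi/2)+np.pi/2,'lever',(yaw(h,.072)-j)%(np.pi/2)+np.pi/2,e[[0,-1]])
```

```text
(array([0.57387628, 0.01952519, 0.12928644]), np.float64(-2.767766511813127)) [-2.41500271 -4.81129287  6.80628096] [-0.69461396  0.52906219 -0.22293682] 0.032088869304314926 88.92243134017917
jig 0.075720735 cam 1.7462623 lever 1.8412788 [[254.         287.52380952]
 [288.         291.30246914]]
```

```bash
python3 -c "
from workcell import manip
print(manip.finish_job())"
```

```text
the job is handed in; nothing more can be done
None
```

The square-holed lever is seated on the cam's shoulder and swung counter-clockwise to a measured cam angle of 1.746 rad (target 1.75). I handed the job in with the gripper still holding the hub, at 17.6 s on the robot's clock; no verdict came back.

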